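# Clear the kitchen scale and weigh the jar

### The job

The squat screw-lid jar is to be weighed, but the kitchen timer was left on the scale. Put the timer away in the open drawer of the little wooden chest and slide the drawer fully shut; only then set the jar down gently, upright, in the middle of the scale's round pan so that its edge overhangs nowhere, and let go. Leave everything else standing where it is.

Things in the scene. Friction and masses are not known exactly. Their poses are not given: they have to be found in the camera images.
- pan_top (a point): Centre of the top face of the scale's flat round steel pan (84 mm diameter, 5 mm thick, no rim, fixed, does not sink; its top is 34 mm above the worktop). The scale is a flat white plate 125 x 105 mm, 20 mm high, with a dark display along one edge, and is fixed; the display lies towards the point's -x, z is up.
- timer_center (a point): Small kitchen timer lying on its back on the scale pan at the start: block 34 mm along its x, 46 mm along its y, 21 mm high, with a round dial 14 mm wide rising 6 mm above the block's top near its -y end (dial does not turn); about 0.06 kg. The point lies at the middle of the 21 mm high block, 10.5 mm above its underside, z up; its x axis gives the narrow way.
- jar_center (a point): The jar to weigh: squat round glass jar with a fixed flat screw lid 63 mm across, 65 mm diameter, 92 mm high, the only wide jar at the front of the worktop; 0.25 to 0.48 kg. point at its centre, half-way up, z axis up (46 mm above its underside). One of four things that stand close together to the robot's right, in any order.
- drawer_floor (a point): Middle of the drawer's inner floor, 22 mm above the worktop, moves with the drawer. x runs along the slide towards the back of the chest (pushing that way shuts it), z up. Inside the drawer is 115 mm along x, 128 mm along y; its walls rise 26 mm above the floor. Its front panel (43 mm high, 164 mm wide) has its outer face 77 mm from here towards -x, with a steel knob in the middle.
- chest: Little wooden chest with one drawer, fixed: 160 mm deep (x), 170 mm wide, 70 mm high, front (its -x side) turned to the robot's right. Origin at the centre of its underside. Its top board reaches forward to x = -65 mm; the drawer can be loaded from above only in front of that. Shut, the drawer floor's middle is at x = -1.5 mm.
- chest_drawer0_handle (a point): Outer end of the drawer's knob (about 20 mm across), 39 mm above the worktop, 35 mm out from the front panel; moves with the drawer; same axes as drawer_floor; push towards +x to shut.
- chest_drawer0 (a joint): Drawer opening in m: 0 fully shut, 0.1016 fully open. Slides with about 1 N friction and stays where it is left.
- jar: The squat jar again: origin at the centre of its underside.
- timer: The kitchen timer again: origin at the centre of its underside.
- slim_jar_a_center (a point): Bystander: slim jar with a screw lid, 47 mm diameter, 98 mm high; point at its centre, half-way up, z axis up. One of the four close together.
- slim_jar_b_center (a point): Bystander: slim jar with a tall screw lid, 45 mm diameter, 106 mm high; point at its centre, half-way up, z axis up. One of the four close together.
- small_box_center (a point): Bystander: upright cardboard box 63 mm along its x, 45 mm along its y, 102 mm high; point at its centre, half-way up, z axis up. One of the four close together.
- carton_center (a point): Bystander: one-litre drink carton, 73 x 73 mm, 210 mm high, behind the four; point at its centre, half-way up, z axis up. Wall cabinets hang over the back of the worktop, from about 0.56 m ahead of the robot and 0.46 m up: keep the wrist clear of them.
- mug_center (a point): Bystander: stoneware mug, 82 mm diameter, 96 mm high, handle reaching 76 mm from this point towards its -y; point at the centre of the cup, half-way up, z axis up.
- tumbler_center (a point): Bystander: glass tumbler, 76 mm diameter, 86 mm high, beyond the four to the robot's right; point at its centre, half-way up, z axis up.
- little_glass_center (a point): Bystander: little glass, 46 mm diameter, 57 mm high, behind the scale; point at its centre, half-way up, z axis up.
Things that resemble listed ones, but are neither listed nor needed, are in the scene too. Leave any white look-alike of the timer alone.

How it is judged:
On the way, in this order (a step that is already met when the one before it is completed fails the run):
1. the timer lies in the drawer, let go (x of timer_center in the frame of drawer_floor between -0.056 and 0.056 m and y of timer_center in the frame of drawer_floor between -0.062 and 0.062 m and z of timer_center in the frame of drawer_floor between 0 and 0.026 m and contact force between the fingers and timer below 0.1 N), for 0.2 s.
2. the drawer is fully shut with the timer inside (x of timer_center in the frame of drawer_floor between -0.056 and 0.056 m and y of timer_center in the frame of drawer_floor between -0.062 and 0.062 m and z of timer_center in the frame of drawer_floor between 0 and 0.026 m and value of joint chest_drawer0 below 0.005 m), for 0.2 s.
3. the jar stands upright in the middle of the pan (horizontal distance between jar_center and pan_top below 0.0095 m and angle between jar_center's own z axis and vertical below 0.06 rad and z of jar_center in the frame of pan_top between 0.041 and 0.051 m), for 0.2 s.
At the end, for the whole second after the job is handed in: The timer is inside the drawer, the drawer is shut (less than 5 mm open), and the jar stands upright and at rest on the scale pan with its axis within 9.5 mm of the pan's centre, so that nothing overhangs, and let go (all of step 2 and all of step 3 and linear speed of jar below 0.02 m/s and contact force between the fingers and jar below 0.1 N); the robot touches nothing.
It fails at once if a bystander (slim jars, small box, carton, mug, tumbler, little glass) was shifted by more than 25 mm or toppled (distance of any of slim_jar_a_center, slim_jar_b_center, small_box_center, carton_center, mug_center, tumbler_center, little_glass_center from where it was at the start of the episode above 0.025 m).
It fails at once if the jar was dropped onto the scale (faster than 0.45 m/s within 3 cm above the pan) (linear speed of jar above 0.45 m/s and horizontal distance between jar_center and pan_top below 0.04 m and z of jar_center in the frame of pan_top below 0.076 m).
It fails at once if the jar was tipped over (angle between jar_center's own z axis and vertical above 0.7 rad).
It also fails if it takes over 64 s, if anything falls off the work surface, if the arm or the gripper's body presses on something with over 40 N, if the wrist force passes 120 N, or if a joint passes its speed limit or range.

### The arm

A 6-joint arm with a two-finger parallel gripper is mounted at the origin on a cart in front of the work surface, level with it; the furniture and walls round the work are solid. World frame = base frame: x ahead of the robot, y to its left, z up, the work surface at z = 0. Lengths are in m, angles in rad, forces in N, time in s.
With the tool pointing down it reaches from about 0.325 to 0.775 m from the base axis. Payload 5.5 kg.
Tool frame: the origin (TCP) lies between the finger pads; the fingertips stand 8 mm ahead of it and the grasp point (between the pads) lies 11 mm behind it (tcp_to_tips is the distance from the TCP to the fingertips, in m); z points along the fingers, y is the line along which they close (so a half turn about z gives the same grasp; the last joint's range is limited). The gripper opens to 88 mm and grips with 3 to 60 N. Pads are 20 mm wide; open, the fingers measure 115 mm over their backs; the gripper's body (75 mm by 178 mm) begins 61 mm behind the grasp point.
Start: joints at [-1.38, 0.091, 1.231, -0, 1.82, -0.057], TCP at [0.147, -0.582, 0.231] pointing down, gripper open.
Joint ranges: [-2.87, 2.87], [-0.86, 2.18], [0.17, 2.46], [-1.51, 4.65], [0.06, 2.69], [-2.65, 2.65]. Speed limits (rad/s): [2.57, 2.57, 3.01, 3.14, 3.14, 3.14].

### API

Orientations are given as a unit quaternion [w, x, y, z].
In Python, from bench import * gives the robot as it stands. Calls block until the motion is done:
- move_to(position, orientation): joint-space move of the TCP to a pose.
- move_l(position, speed=0.15, orientation=None): straight line of the TCP; orientation=None keeps the orientation; speed is the mean speed in m/s.
- movej(angles): joint-space move.
- gripper_open() and close(): open the fingers fully, or close them until they stop; the grip force is fixed at half the most.
- hold(seconds).
- inverse_kinematics(position, orientation): joint angles nearest the present ones, or None.
- state(): the state.
- get_image(name): name is "scene" or "top" or "wrist"; returns a dict with "frame" (480x640x3 uint8, blue, green, red), "depth" (480x640 float32, m along the optical axis (not along the pixel's ray), 0 where there is no reading), "camera_matrix" (3x3 intrinsics, pixels), "view" (4x4, takes a point from world to camera coordinates). Camera axes: x right, y up, looking along -z (the intrinsics and any distortion apply to the point x, -y, -z); pixel columns grow to the right and rows downward; lengths in m; the calibration is good to about 2 mm. The wrist camera is an equidistant fisheye: a pixel r from the principal point sees the ray r / f radians off the axis. A picture is of the moment at which its call begins.
A pose or a line that the arm cannot do raises IKError and nothing moves.
- job_done(): hands the job in; it is judged then, once.
The state is a dict: "time": time; "joint_pos": joint angles; "dq": joint speeds; "joint_torque": joint torques, N m; "ee_pos": TCP position; "ee_rot": TCP orientation; "ft_force": force on the tool from outside, world axes, zero at the start; "moment": the same for the moment, N m; "finger_gap": finger opening in m; "finger_force": force on a finger pad.
Only numpy, scipy, OpenCV 4.12 (cv2) and the standard library are available. Lean on these libraries where they do the work, as an engineer would, in place of code of your own. Each camera call takes 0.05 s, during which the arm holds its last target. There are 200 camera calls.

## Working session

There is one attempt and no reset: what is moved stays moved. The work goes in short steps, each a Python script; the robot and the scene stay as the last script left them, time stands still between calls to the robot, and variables do not carry over. Pictures are saved under pics/ and viewed, at most 10 in all, crops included, and the job is handed in when it is done.

```bash
mkdir -p pics; ls; python3 - <<'E'
from bench import *
import cv2,numpy as np
for n in ["scene","top"]:
    d=get_image(n); cv2.imwrite(f"pics/{n}0.png",d["frame"]); np.savez(f"pics/{n}0.npz",**{k:np.array(v) for k,v in d.items()})
    print(n,np.array(d["view"]).round(3).tolist(),np.array(d["camera_matrix"]).round(1).tolist(),[k for k in d])
print(state())
E
```

```text
pics
scene [[-0.847, -0.531, -0.021, 0.409], [0.209, -0.37, 0.905, -0.233], [-0.488, 0.763, 0.424, -1.019], [0.0, 0.0, 0.0, 1.0]] [[501.1, 0.0, 323.0], [0.0, 501.1, 234.9], [0.0, 0.0, 1.0]] ['frame', 'depth', 'camera_matrix', 'view']
top [[0.007, -1.0, 0.01, -0.106], [0.984, 0.009, 0.178, -0.542], [-0.178, 0.008, 0.984, -1.456], [0.0, 0.0, 0.0, 1.0]] [[574.9, 0.0, 318.9], [0.0, 574.9, 251.6], [0.0, 0.0, 1.0]] ['frame', 'depth', 'camera_matrix', 'view']
{'time': 0.1, 'joint_pos': array([-1.37965837e+00,  9.17906029e-02,  1.23176412e+00,  4.85270475e-06,
        1.81980344e+00, -5.67052903e-02]), 'dq': array([-0.00239668, -0.00254323, -0.00251875, -0.00183861, -0.00067083,
       -0.00012528]), 'joint_torque': array([ 3.76229276e-03, -4.47857916e+01, -4.07568455e+01,  7.01205991e-02,
        2.84634536e-02, -1.09475616e-04]), 'ee_pos': array([ 0.14713667, -0.58141747,  0.22961649]), 'ee_rot': array([-8.80921634e-04,  9.92331076e-01,  1.23605243e-01, -5.69442910e-05]), 'ft_force': array([ 0.41111397, -0.72359039, -0.83774259]), 'moment': array([ 0.03922627, -0.00109031,  0.01902468]), 'finger_force': 0.0, 'finger_gap': 0.08765742790608667}
```

View pics/scene0.png

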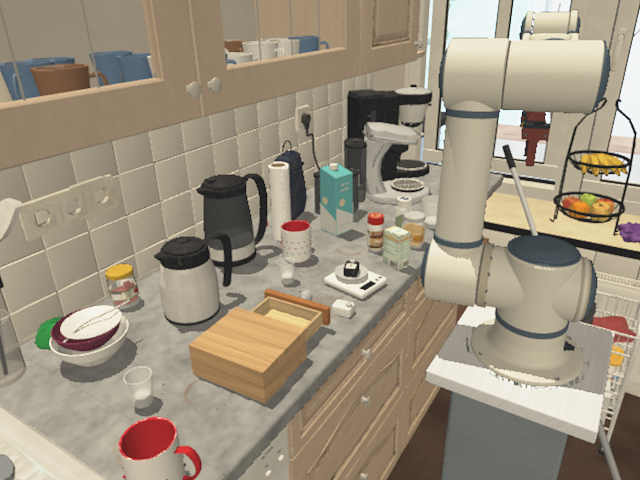

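View pics/top0.png

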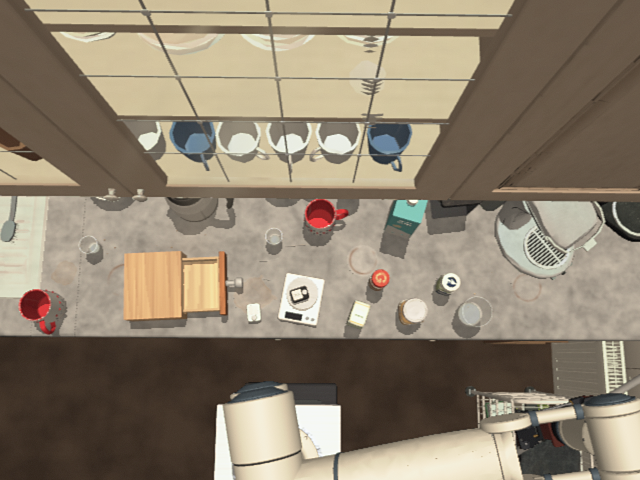

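The scene view shows the chest, open drawer, scale with the dark timer, and the four jars. In the top view:
- The chest is at (125-183, 252-320), with the drawer running to 228 and the knob at about (235,283).
- The pan is at about (302,293), with the dark timer at (300,294). The white look-alike is at (253,312).
- The small box is at (359,313), the slim jars at (380,280) and (449,283), the wide jar at (413,312) and the tumbler at (474,312).

```bash
cat > h.py <<'E'
import cv2,numpy as np
def ray(d,uv):
    K=np.array(d["camera_matrix"]);V=np.array(d["view"]);uv=np.atleast_2d(uv).astype(float)
    c=np.c_[(uv[:,0]-K[0,2])/K[0,0],-(uv[:,1]-K[1,2])/K[1,1],-np.ones(len(uv))]
    return -V[:3,:3].T@V[:3,3], c@V[:3,:3]
def fish(d,uv):
    K=np.array(d["camera_matrix"]);V=np.array(d["view"]);uv=np.atleast_2d(uv).astype(float)
    a=(uv-K[:2,2])/[K[0,0],K[1,1]];r=np.linalg.norm(a,axis=1)+1e-12
    s=np.sin(r)/r
    c=np.c_[a[:,0]*s,-a[:,1]*s,-np.cos(r)]
    return -V[:3,:3].T@V[:3,3], c@V[:3,:3]
def plane(o,r,z): return o+r*((z-o[2])/r[:,2])[:,None]
def cloud(d,f=ray):
    v,u=np.mgrid[:480,:640];o,r=f(d,np.c_[u.ravel(),v.ravel()])
    dep=np.array(d["depth"]).ravel();
    V=np.array(d["view"]);c=-(r@V[:3,:3].T)[:,2]
    P=o+r*(dep/c)[:,None];P[dep<=0]=np.nan
    return P.reshape(480,640,3)
E
python3 - <<'E'
from h import *
np.set_printoptions(precision=4,suppress=True)
d=dict(np.load("pics/top0.npz"));P=cloud(d);F=d["frame"].astype(int)
def rep(n,x0,x1,y0,y1,zlo,zhi):
    s=P[y0:y1,x0:x1].reshape(-1,3);s=s[(s[:,2]>zlo)&(s[:,2]<zhi)]
    if len(s)<3: print(n,len(s));return
    r=cv2.minAreaRect(s[:,:2].astype(np.float32)*1000)
    print(n,len(s),"z",np.median(s[:,2]).round(4),"mean",s.mean(0)[:2],"rect",np.round(r[0],1),np.round(r[1],1),round(r[2],1))
rep("jar",396,430,296,328,.08,.1)
rep("red",368,392,268,292,.085,.12)
rep("slim",436,464,270,296,.085,.12)
rep("box",346,372,298,328,.09,.11)
rep("tumbler",455,495,295,330,.07,.1)
rep("timer",286,318,280,310,.046,.07)
rep("pan",280,325,272,325,.028,.04)
rep("plate",275,330,270,328,.014,.025)
rep("chesttop",120,188,246,325,.06,.08)
rep("front",215,232,246,325,.036,.06)
rep("knob",229,246,270,295,.03,.06)
rep("drawerfloor",188,218,262,308,.012,.03)
rep("wtimer",244,264,300,325,.012,.04)
rep("glass",262,286,226,250,.04,.07)
rep("mug",300,350,195,235,.08,.11)
rep("carton",385,430,195,235,.19,.23)
rep("table",330,345,280,325,-.02,.02)
E
```

```text
jar 497 z 0.0911 mean [ 0.3888 -0.3409] rect [ 389.2 -341.4] [60.2 60.9] 1.6
red 267 z 0.106 mean [ 0.467  -0.2535] rect [ 467.4 -254.1] [43.7 42.8] 11.7
slim 279 z 0.0977 mean [ 0.4596 -0.4308] rect [ 459.9 -431.8] [45.2 45. ] 70.2
box 406 z 0.1002 mean [ 0.3788 -0.2007] rect [ 378.9 -201. ] [41.9 60.6] 71.0
tumbler 178 z 0.0819 mean [ 0.3888 -0.5036] rect [ 388.3 -497.8] [75.6 74.5] 0.7
timer 230 z 0.0549 mean [ 0.4313 -0.0504] rect [431.9 -50.1] [34.  45.5] 19.3
pan 523 z 0.0335 mean [ 0.4375 -0.0602] rect [421.  -55.5] [ 86.6 113.6] 76.4
plate 945 z 0.0194 mean [ 0.4098 -0.053 ] rect [422.6 -54.5] [104.8 124.6] 80.3
chesttop 3839 z 0.0693 mean [0.4488 0.3226] rect [449.9 323.9] [170.7 147.7] 3.3
front 520 z 0.0537 mean [0.4573 0.1499] rect [459.7 147. ] [164.5  43. ] 2.2
knob 106 z 0.0479 mean [0.4608 0.1107] rect [462.4 114.9] [35.1 26.9] 85.2
drawerfloor 1321 z 0.0215 mean [0.4571 0.2052] rect [457.  205.4] [122.2  76. ] 2.2
wtimer 223 z 0.0206 mean [0.3861 0.0691] rect [386.4  69.3] [46.4 33.7] 6.3
glass 89 z 0.0539 mean [0.5867 0.0201] rect [582.   18.7] [44.5 42.4] 1.4
mug 282 z 0.0924 mean [ 0.6352 -0.11  ] rect [ 641.2 -109. ] [ 81.7 100.4] 41.8
carton 330 z 0.1942 mean [ 0.6298 -0.3209] rect [ 621.7 -317.9] [76.  46.9] 89.5
table 671 z -0.0004 mean [ 0.4158 -0.1515] rect [ 416.4 -151.5] [118.7  38. ] 0.0
```

```bash
python3 - <<'E'
import cv2
i=cv2.imread("pics/top0.png")
cv2.imwrite("pics/crop1.png",cv2.resize(i[225:340,115:325],None,fx=3.8,fy=3.8,interpolation=cv2.INTER_CUBIC))
E
```

```text
(no output)
```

View pics/crop1.png

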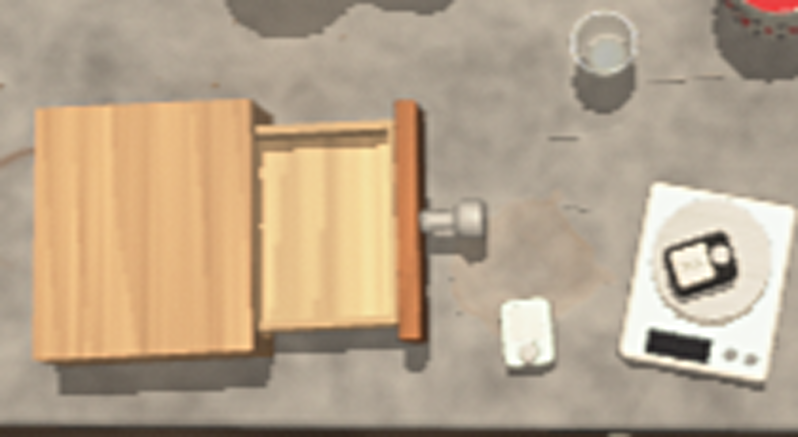

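The crop shows the timer on the pan, its dial at the upper right end. The drawer is open between the top board (crop col 255) and the front panel (395), with the knob at (470,218). Depth from the top camera already gives millimetre-level positions, so I'll grasp the timer now.

```bash
cat >> h.py <<'E'
def q(th):  # tool down, closing axis at angle th (deg) from world x
    f=np.radians(th+90)/2; return np.array([0,np.cos(f),np.sin(f),0])
def best(ik,st,p,th):
    c=[]
    for t in (th,th+180):
        a=ik(p,q(t))
        if a is not None: c.append((np.abs(np.array(a)-st["joint_pos"]).max(),t))
    return min(c)[1]
E
python3 - <<'E'
from bench import *; from h import *
np.set_printoptions(precision=4,suppress=True)
d=dict(np.load("pics/top0.npz"));P=cloud(d)
for n,(x0,x1,y0,y1,a,b) in dict(chest=(120,188,246,325,.062,.08),front=(215,230,246,325,.05,.06),knob=(230,246,270,295,.03,.06)).items():
    s=P[y0:y1,x0:x1].reshape(-1,3);s=s[(s[:,2]>a)&(s[:,2]<b)]
    print(n,np.percentile(s[:,0],[1,50,99]),np.percentile(s[:,1],[1,50,99]),cv2.boxPoints(cv2.minAreaRect(s[:,:2].astype(np.float32)*1000)).round(1).tolist())
st=state()
t=best(inverse_kinematics,st,[.432,-.05,.2],19.3);print(t,[best(inverse_kinematics,st,p,a) for p,a in (([.457,.2,.03],0),([.46,.08,.035],0),([.389,-.341,.046],90),([.43,-.05,.08],90))])
move_to([.432,-.05,.19],q(t)); 
w=get_image("wrist");cv2.imwrite("pics/w1.png",w["frame"]);np.savez("pics/w1.npz",**w)
Pw=cloud(w,fish);m=(Pw[...,2]>.046)&(Pw[...,2]<.07)&(abs(Pw[...,0]-.43)<.04)&(abs(Pw[...,1]+.05)<.04)
print(cv2.minAreaRect(Pw[m][:,:2].astype(np.float32)*1000),m.sum(),state()["time"],state()["ee_pos"])
E
```

```text
chest [0.3651 0.4486 0.534 ] [0.2504 0.323  0.3952] [[360.3999938964844, 392.6000061035156], [369.0, 245.1999969482422], [539.2999877929688, 255.10000610351562], [530.7000122070312, 402.6000061035156]]
front [0.3788 0.4601 0.5397] [0.1389 0.1496 0.1623] [[376.79998779296875, 159.89999389648438], [377.8999938964844, 134.39999389648438], [542.2000122070312, 141.10000610351562], [541.2000122070312, 166.6999969482422]]
knob [0.4485 0.4605 0.475 ] [0.098  0.1092 0.1286] [[447.6000061035156, 98.5], [474.3999938964844, 96.30000305175781], [477.0, 127.80000305175781], [450.20001220703125, 130.10000610351562]]
19.3 [0, 0, 270, 270]
((431.5520935058594, -48.65666198730469), (33.76870346069336, 46.19739532470703), 18.481843948364258) 2282 2.3167 [ 0.4321 -0.0507  0.19  ]
```

View pics/w1.png

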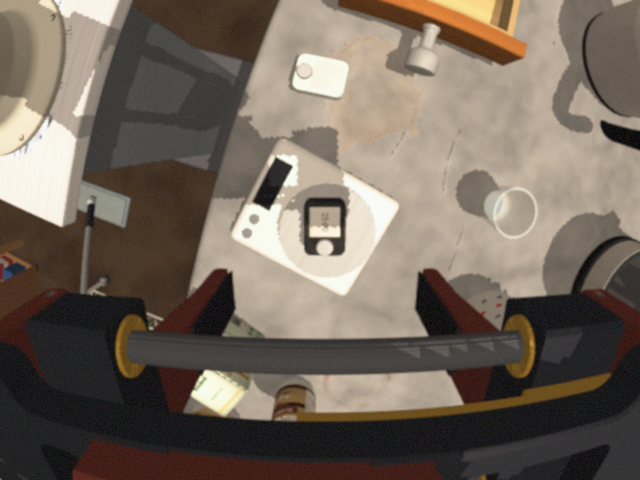

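The wrist view shows the timer at (325,226), and its position agrees with the top view to within 1.5 mm.

```bash
python3 - <<'E'
from bench import *; from h import *
np.set_printoptions(precision=4,suppress=True)
move_to([.4317,-.0493,.11],q(19)); move_l([.4317,-.0493,.0455],.08)
close(); s=state();print("gap",s["finger_gap"],s["finger_force"],s["ft_force"],s["ee_pos"])
move_l([.4317,-.0493,.17],.15)
t=best(inverse_kinematics,state(),[.4575,.2025,.15],2.5)
move_to([.4575,.2025,.15],q(t)); move_l([.4575,.2025,.037],.1)
s=state();print(t,"gap",s["finger_gap"],s["ft_force"],s["ee_pos"])
gripper_open(); hold(.2); s=state();print(s["ft_force"],s["finger_gap"])
move_l([.4575,.2025,.16],.15)
w=get_image("wrist");cv2.imwrite("pics/w2.png",w["frame"]);np.savez("pics/w2.npz",**w);print(state()["time"])
d=get_image("top");np.savez("pics/top1.npz",**d);cv2.imwrite("pics/top1.png",d["frame"])
E
```

```text
gap 0.03382083241999936 30.000028610229492 [-0.6549 -0.4433 -0.3836] [ 0.4317 -0.0493  0.0455]
2.5 gap 0.03394360063508699 [ 0.6849 -0.2382 -0.3237] [0.458  0.2027 0.0379]
[ 0.2711 -0.1095  0.1229] 0.08768378206106903
10.0083
```

View pics/w2.png

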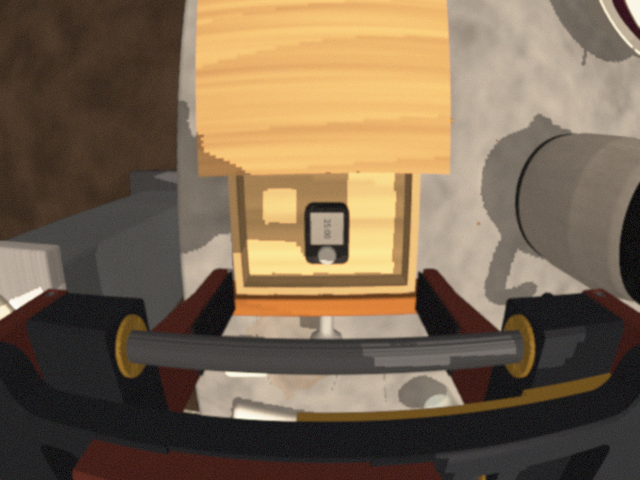

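The timer lies flat in the drawer at (326,233). Next I'll push the knob.

```bash
python3 - <<'E'
from bench import *; from h import *
np.set_printoptions(precision=4,suppress=True)
move_l([.461,.062,.16],.2); close(); move_l([.461,.062,.036],.15)
f0=state()["ft_force"][1]
move_l([.457,.165,.036],.08); print(state()["ft_force"],state()["ee_pos"])
y=.165
while y<.22:
    y+=.003; move_l([.457-(y-.165)*.04,y,.036],.05); f=state()["ft_force"][1]-f0
    if abs(f)>8: break
print(y,f,state()["ee_pos"],state()["time"])
hold(.2)
move_l([.457,.10,.036],.15); move_l([.457,.07,.2],.2); gripper_open()
t=best(inverse_kinematics,state(),[.389,-.341,.2],90); print(t)
move_to([.389,-.30,.2],q(t)); 
w=get_image("wrist");cv2.imwrite("pics/w3.png",w["frame"]);np.savez("pics/w3.npz",**w)
d=get_image("top");np.savez("pics/top2.npz",**d);cv2.imwrite("pics/top2.png",d["frame"])
P=cloud(d)
def rep(n,x0,x1,y0,y1,zlo,zhi):
    s=P[y0:y1,x0:x1].reshape(-1,3);s=s[(s[:,2]>zlo)&(s[:,2]<zhi)]
    print(n,len(s),s.mean(0) if len(s) else 0,np.percentile(s[:,:2],[1,99],axis=0).tolist() if len(s) else 0,cv2.minEnclosingCircle(s[:,:2].astype(np.float32)*1000) if len(s) else 0)
rep("front",170,240,246,325,.05,.06);rep("knob",180,215,270,295,.03,.05)
rep("pan",280,325,272,325,.029,.04)
Pw=cloud(w,fish);m=(Pw[...,2]>.086)&(Pw[...,2]<.1)&(abs(Pw[...,0]-.389)<.045)&(abs(Pw[...,1]+.341)<.045)
s=Pw[m];print("jar wrist",len(s),s.mean(0),cv2.minEnclosingCircle(s[:,:2].astype(np.float32)*1000)); print(state()["time"])
E
```

```text
[ 0.2222 -0.1038 -0.4132] [0.4572 0.1648 0.0361]
0.18600000000000003 -15.800696332006442 [0.4563 0.1818 0.036 ] 16.4167
270
front 401 [0.4531 0.2404 0.0557] [[0.37389940289505813, 0.19670211636354348], [0.5342972290310853, 0.2560146594887146]] ((452.9019470214844, 254.5111083984375), 84.12105560302734)
knob 133 [0.4573 0.2199 0.0436] [[0.4303151341546417, 0.19264462891735523], [0.491288727855624, 0.2390157263274139]] ((461.56787109375, 223.9331817626953), 34.6763801574707)
pan 695 [ 0.4362 -0.057   0.034 ] [[0.39824479416238956, -0.09532687989781453], [0.47530716449473986, -0.017346569897997436]] ((430.5745544433594, -53.597747802734375), 48.13723373413086)
jar wrist 5241 [ 0.3904 -0.3401  0.0913] ((389.3677978515625, -340.5624084472656), 31.326026916503906)
21.2
```

```bash
python3 - <<'E'
import cv2,numpy as np
a=cv2.imread("pics/top2.png")[225:340,115:375];b=cv2.imread("pics/w3.png")
cv2.imwrite("pics/v4.png",np.vstack([cv2.resize(a,None,fx=2.46,fy=2.3),cv2.resize(b,(640,480))[:330]])[:600,:640] if 0 else np.vstack([cv2.resize(a,(640,260)),b[:330]]))
E
```

```text
(no output)
```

View pics/v4.png

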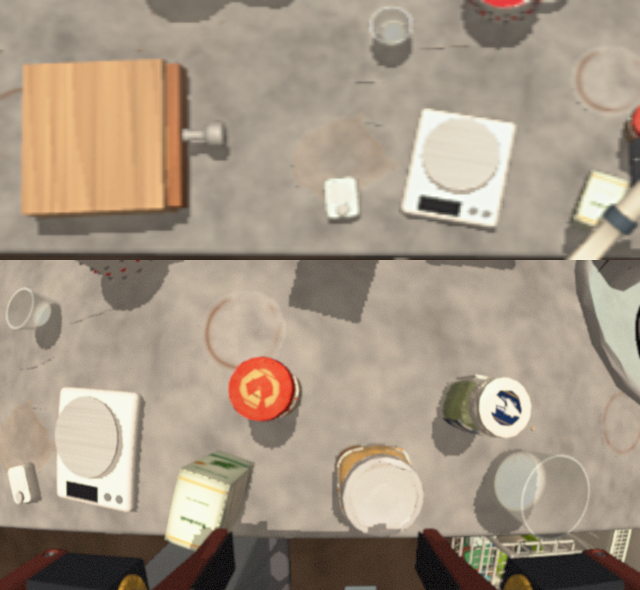

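The drawer looks shut in the upper part of the picture, and the pan is empty. In the wrist part, the jar lid is at about (382,495). I'll measure the drawer travel and the pan centre precisely.

```bash
python3 - <<'E'
from h import *
np.set_printoptions(precision=4,suppress=True)
for f in ("top1","top2"):
    d=dict(np.load(f"pics/{f}.npz"));P=cloud(d).reshape(-1,3)
    dx,dy=np.array([1,.04]),np.array([-.04,1])
    m=(P[:,2]>.025)&(P[:,2]<.06)&(abs(P[:,0]-.459)<.011)&(P[:,1]>.09)&(P[:,1]<.26)
    s=P[m]; k=s[s[:,2]>.045]
    print(f,"knob tip y",np.sort(s[:,1])[:5],)
    m=(P[:,2]>.049)&(P[:,2]<.06)&(abs(P[:,0]-.42)<.025)&(P[:,1]>.09)&(P[:,1]<.26); s=P[m]
    print(" panel",len(s),np.percentile(s[:,1],[2,50,98]), "chest edge", np.percentile(P[(P[:,2]>.067)&(P[:,2]<.075)&(abs(P[:,0]-.42)<.025)&(P[:,1]>.2)&(P[:,1]<.4)][:,1],[1,99]))
# pan: colour mask on raw image, ellipse, cast on z=.034
d=dict(np.load("pics/top2.npz"));P=cloud(d)
m=((P[...,2]>.029)&(P[...,2]<.04)&(np.hypot(P[...,0]-.436,P[...,1]+.056)<.05)).astype(np.uint8)
c=max(cv2.findContours(m,0,1)[0],key=cv2.contourArea);e=cv2.fitEllipse(c)
print(e,plane(*ray(d,[e[0]]),.034)); s=P[m>0];print(np.ptp(s[:,:2],axis=0),(s.max(0)+s.min(0))[:2]/2,s.mean(0))
w=dict(np.load("pics/w3.npz"));Pw=cloud(w,fish)
m=((Pw[...,2]>.029)&(Pw[...,2]<.04)&(np.hypot(Pw[...,0]-.436,Pw[...,1]+.056)<.046));s=Pw[m];print(len(s),np.ptp(s[:,:2],axis=0),(s.max(0)+s.min(0))[:2]/2,s.mean(0))
E
```

```text
top1 knob tip y [0.0982 0.0986 0.0988 0.099  0.0991]
 panel 121 [0.1386 0.1473 0.1598] chest edge [0.2786 0.3932]
top2 knob tip y [0.1925 0.1926 0.1927 0.1927 0.1932]
 panel 112 [0.2332 0.2408 0.2498] chest edge [0.2502 0.3934]
((301.50689697265625, 292.5645751953125), (30.266695022583008, 31.208362579345703), 120.65950775146484) [[ 0.4365 -0.0574  0.034 ]]
[0.0818 0.0811] [ 0.4369 -0.0573] [ 0.4362 -0.0571  0.034 ]
4080 [0.0829 0.0843] [ 0.436  -0.0561] [ 0.4362 -0.0586  0.0341]
```

The knob has travelled only 94 mm and its tip suggests a few mm are left, so I'll push again more firmly and look from near.

```bash
python3 - <<'E'
from bench import *; from h import *
np.set_printoptions(precision=4,suppress=True)
move_l([.41,-.1,.2],.35)
t=best(inverse_kinematics,state(),[.457,.14,.16],2.5)
move_to([.457,.14,.16],q(t)); close()
w=get_image("wrist");cv2.imwrite("pics/w4.png",w["frame"]);np.savez("pics/w4.npz",**w)
P=cloud(w,fish).reshape(-1,3); P=P[~np.isnan(P[:,0])]
for lo,hi,n in ((.066,.075,"board"),(.048,.058,"panel"),(.03,.052,"knob")):
    s=P[(P[:,2]>lo)&(P[:,2]<hi)&(abs(P[:,0]-.457)<(.011 if n=="knob" else .03))&(P[:,1]>.15)&(P[:,1]<.42)]
    print(n,len(s),np.percentile(s[:,1],[0.5,50,99.5]) if len(s) else 0)
move_l([.457,.14,.036],.2) ; f0=state()["ft_force"]
y=.172; move_l([.456,y,.036],.1)
while y<.2:
    y+=.003; move_l([.456,y,.036],.04); s=state();f=s["ft_force"]-f0
    print(round(y,3),f,s["ee_pos"][1])
    if abs(f[1])>25: break
print(state()["time"])
E
```

```text
board 7300 [0.2519 0.2796 0.3095]
panel 2188 [0.1955 0.2405 0.2549]
knob 1188 [0.1952 0.2148 0.2386]
0.175 [-0.1814  1.2465  0.0342] 0.17478055956331146
0.178 [-0.3481  0.6489  0.6444] 0.17801949816719617
0.181 [-0.3142  0.8159 -0.5772] 0.18116599891981242
0.184 [-0.4516 -8.0264  1.6834] 0.18173610827479
0.187 [ -1.8861 -19.3751   5.5489] 0.1818430241094764
0.19 [ -3.347  -30.3063   9.5371] 0.18191365505262447
27.05
```

View pics/w4.png

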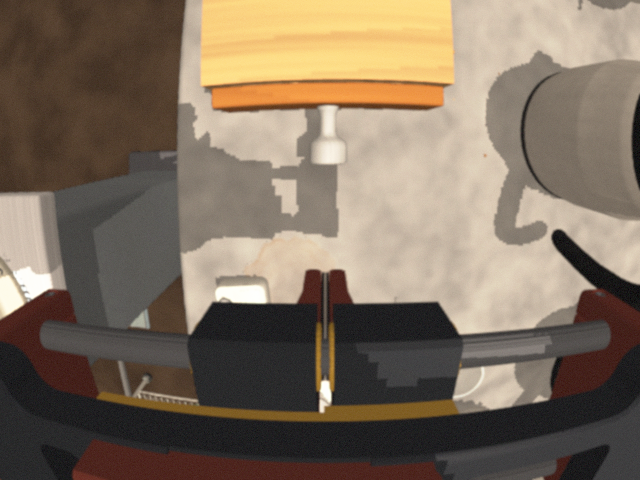

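The stop is rigid: 30 N moved it only 0.1 mm. The view shows the panel tight against the chest. I'll check the face distance numerically, from the panel face points away from the knob.

```bash
python3 - <<'E'
from h import *
np.set_printoptions(precision=4,suppress=True)
P=cloud(dict(np.load("pics/w4.npz")),fish).reshape(-1,3); P=P[~np.isnan(P[:,0])]
r=np.radians(2.5)
u=(P[:,0]-.457)*np.sin(r)*-1+P[:,1]*np.cos(r); v=P[:,0]
for a,b in ((.39,.435),(.485,.525)):
    m=(v>a)&(v<b)&(u>.15)&(u<.42)
    f=m&(P[:,2]>.015)&(P[:,2]<.045); t=m&(P[:,2]>.0525)&(P[:,2]<.0565); bd=m&(P[:,2]>.067)&(P[:,2]<.073)
    print("face",f.sum(),np.median(u[f]),"top",np.percentile(u[t],[1,50,99]),"board edge",np.percentile(u[bd],.3))
s=(abs(v-.457)<.012)&(u>.17)&(u<.235)&(P[:,2]>.025)&(P[:,2]<.055)
print(np.histogram(u[s],np.arange(.185,.236,.005)),P[s][:,2].max())
E
```

```text
face 200 0.2368134008867258 top [0.2363 0.2398 0.2517] board edge 0.2516459896256388
face 192 0.23797036420207698 top [0.2377 0.2421 0.2533] board edge 0.25271975295686544
(array([  0,   0, 228, 231, 232, 192, 116, 112, 108, 129]), array([0.185, 0.19 , 0.195, 0.2  , 0.205, 0.21 , 0.215, 0.22 , 0.225,
       0.23 , 0.235])) 0.054677354868017225
```

The panel face stands 14.8 mm in front of the board edge, against a nominal 13.5 mm when shut. So the drawer is shut to within about 1 mm. Now the jar.

```bash
python3 - <<'E'
from bench import *; from h import *
np.set_printoptions(precision=4,suppress=True)
move_l([.457,.12,.036],.15); move_l([.457,.10,.2],.25); gripper_open()
J=[.3893,-.341]; C=[.4364,-.0573]
t=best(inverse_kinematics,state(),[*J,.2],90)
move_to([*J,.19],q(t)); move_l([*J,.047],.12)
print(state()["ft_force"]); close(); s=state(); print("gap",s["finger_gap"],s["finger_force"],s["ee_pos"])
move_l([*J,.19],.15); print(state()["ft_force"],state()["finger_gap"])
move_l([*C,.19],.18); hold(.2)
w=get_image("top");np.savez("pics/top3.npz",**w)
P=cloud(w);z0=.19-.047+.092
m=(abs(P[...,2]-z0)<.012)&(np.hypot(P[...,0]-C[0],P[...,1]-C[1])<.045);print("lid",m.sum(),np.nanmean(P[m],axis=0) if m.any() else 0)
move_l([*C,.10],.12); s=state();print(s["ft_force"],s["ee_pos"],s["time"])
E
```

```text
[0.2655 0.2783 0.4704]
gap 0.06341445981052242 29.174571332987398 [ 0.3894 -0.3414  0.0474]
[-0.0302 -0.2607 -3.5491] 0.06321213402293833
lid 48 [ 0.4092 -0.0578  0.2327]
[-0.0423 -0.6145 -3.2679] [ 0.4369 -0.0574  0.1009] 37.3417
```

```bash
python3 - <<'E'
from bench import *; from h import *
np.set_printoptions(precision=4,suppress=True)
w=get_image("scene");np.savez("pics/s4.npz",**w); v=get_image("wrist");np.savez("pics/w5.npz",**v)
a=cv2.resize(w["frame"][190:330,270:450],(540,420));cv2.imwrite("pics/v6.png",np.vstack([a,cv2.resize(v["frame"],(540,405))[135:315]]))
P=cloud(w);m=(np.hypot(P[...,0]-.4364,P[...,1]+.0573)<.05)&(P[...,2]>.06)&(P[...,2]<.085)
c=P[m]; print(m.sum()); A=np.c_[2*c[:,:2],np.ones(len(c))];x=np.linalg.lstsq(A,(c[:,:2]**2).sum(1),rcond=None)[0];print("circle",x[:2],np.sqrt(x[2]+x[:2]@x[:2]),"zmin",c[:,2].min())
E
```

```text
256
circle [ 0.4363 -0.0546] 0.03282395206540017 zmin 0.060144254708146994
```

View pics/v6.png

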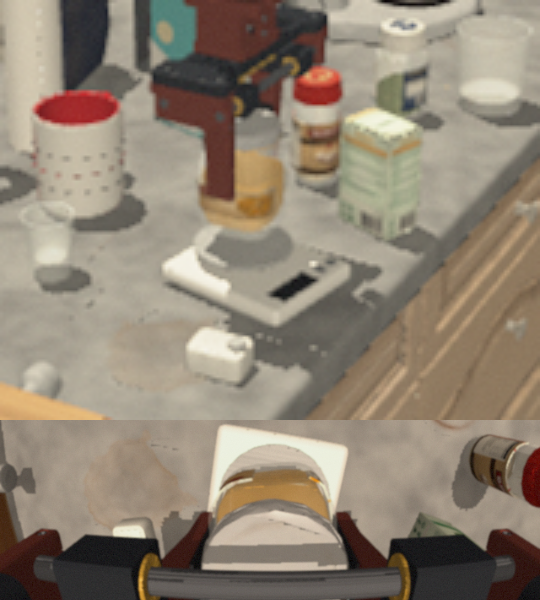

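The jar hangs upright over the pan, with its axis fitted at (0.436, -0.055) and radius 32.8 mm. I'll lower it.

```bash
python3 - <<'E'
from bench import *; from h import *
np.set_printoptions(precision=4,suppress=True)
C=[.4364,-.0573]; f0=state()["ft_force"][2]
move_l([*C,.084],.06); z=.084
while z>.079:
    z-=.0008; move_l([*C,z],.03); f=state()["ft_force"][2]-f0
    if f>2: break
print(z,f,state()["ee_pos"]); gripper_open(); hold(.2); move_l([*C,.21],.12)
v=get_image("wrist"); hold(.05); d=get_image("scene")
P=cloud(v,fish);m=(abs(P[...,2]-.126)<.008)&(np.hypot(P[...,0]-C[0],P[...,1]-C[1])<.05)
c=P[m];print("lid",len(c),np.median(c[:,2]),cv2.minEnclosingCircle(c[:,:2].astype(np.float32)*1000),np.ptp(c[:,2]))
p=(abs(P[...,2]-.034)<.004)&(np.hypot(P[...,0]-C[0],P[...,1]-C[1])<.046);print(p.sum())
a=cv2.resize(d["frame"][190:330,230:450],(540,343));cv2.imwrite("pics/v7.png",np.vstack([a,cv2.resize(v["frame"],(540,405))[100:350]]));print(state()["time"],state()["ft_force"])
E
```

```text
0.08080000000000002 4.927788992693255 [ 0.4365 -0.0573  0.0813]
lid 6475 0.1253983991238788 ((436.3905334472656, -55.85308837890625), 31.498743057250977) 0.010256865230423462
912
41.0167 [ 0.4133  0.0795 -0.0555]
```

View pics/v7.png

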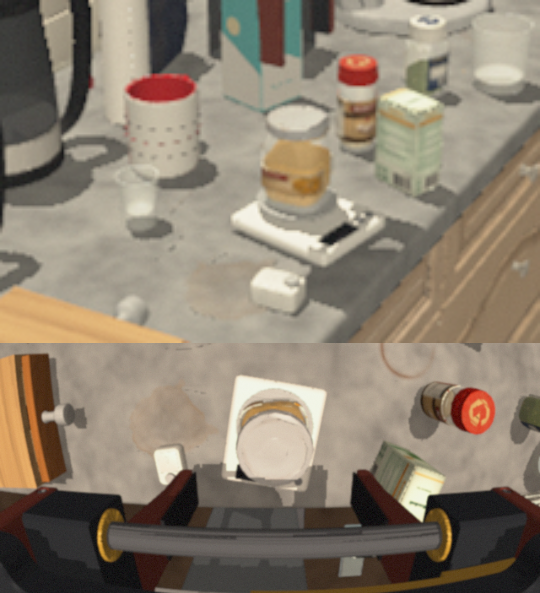

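The jar stands upright on the pan, its axis within about 2 mm of the centre. The drawer is shut and the gripper is clear.

```bash
python3 -c "
from bench import *
print(job_done())"
```

```text
the job is handed in; nothing more can be done
None
```

The job is handed in at about 41 s: the timer is in the drawer, the drawer is shut to within about 1 mm by my measurement, and the jar stands released and upright within about 2 mm of the pan's centre; no verdict was returned.

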